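# Pack the washer's loose parts into the caddy

### The arm

A 7-joint arm with a two-finger parallel gripper is mounted at the origin on the work surface. World frame = base frame: x ahead of the robot, y to its left, z up, the work surface at z = 0. Lengths are in m, angles in rad, forces in N, time in s.
With the tool pointing down it reaches from about 0.35 to 0.9 m from the base axis. Payload 8.1 kg.
Tool frame: the origin (TCP) lies at the very end of the fingers, on their centre line; the grasp point (between the pads) lies 19 mm behind it; x points along the fingers, y is the direction in which the jaws open and shut, and the axes are right-handed (so a half turn about x gives the same grasp; the last joint's range is limited). The gripper opens to 92 mm and grips with 3 to 60 N. Pads are 19 mm wide; open, the fingers measure 130 mm over their backs; the gripper's body (75 mm by 190 mm) begins 47 mm behind the grasp point.
Start: joints at [-1.37, 0.434, 0.025, 1.573, -0.012, 1.134, -0.075], TCP at [0.187, 0.596, 0.227] pointing down, gripper open.
Joint ranges: [-2.62, 2.62], [-0.44, 2.09], [-1.27, 1.32], [0.08, 2.57], [-1.32, 4.46], [0.12, 2], [-2.74, 2.74]. Speed limits (rad/s): [2.22, 2.22, 3.01, 3.01, 3.14, 3.14, 3.14].

### API

Orientations are given as a rotation vector (axis times angle).
In Python, from cell import * gives the robot as it stands.
- The arm moves only by the shell command python3 -m handwheel 'ROWS' [FORCE]. ROWS is JSON, a list of rows, each a list of 7 numbers: the opening, from 0 (shut) to 1 (fully open), then the shift along the tool's x, y, z in m, then the turn, a rotation vector about the tool's x, y, z in rad. A call has 1 to 10 rows; each row shifts and turns the commanded pose from where the row before left it, along the tool's axes as they then stand; what a row does not reach is not made up. A row lasts 1/10 s, in which the tool goes at most 50 mm and 8.59 degrees, less where a joint would pass 70% of its speed; a pose out of reach is approached as far as the arm can. A call is refused whole if a number of a shift passes 0.05 or a number of a turn 0.15, either way. A call with a gripper value outside its range is refused whole. The fingers move at their own pace and stop on an object; FORCE is the grip in N (left out, the last holds). Time passes only in rows, so rows that do not move let the fingers close. It gives the time, the measured TCP pose, the force and the opening at its end, in the units of the state.
- observe(): the state, without advancing time (a new reading comes with each control period).
- get_image(name): name is "side" or "top"; returns (picture, depth): 384x512x3 uint8, blue, green, red; 384x512 float32, m along the optical axis (not along the pixel's ray), 0 where there is no reading.
- get_calibration(name): a dict with "camera_matrix" (3x3 intrinsics, pixels), "pose" (4x4, takes a point from camera to world coordinates). Camera axes: x right, y down, z forward; pixel columns grow to the right and rows downward; lengths in m; the calibration is good to about 2 mm. A picture is of the moment at which its call begins. get_calibration takes no time and is no camera call.
- sign_off(): hands the job in, once; it reports no verdict.
The state is a dict: "clock": time; "joints": joint angles; "dq": joint speeds; "joint_efforts": joint torques, N m; "position": TCP position; "ee_rot": TCP orientation; "force": force on the tool from outside, world axes, zero at the start; "ft_torque": the same for the moment, N m; "width": opening from 0.0 (shut) to 1.0 (fully open).
Only numpy, scipy, OpenCV 4.12 (cv2) and the standard library are available. Lean on these libraries where they do the work, as an engineer would, in place of code of your own. Each camera call takes 0.05 s, during which the arm holds its last target. There are 200 camera calls.

### The job

Put the washer's loose parts back into the caddy: stand the top cup of the nested dosing cups in the round well, lay the sleeved transit bolt in the trough, and thread both coupling rings flat onto the post, the wide one at the bottom and the small one on top of it. Lift off only the top cup and leave the lower cup, the plain bolt without a sleeve and the blanking cap without a hole where they are.

Things in the scene. Friction and masses are not known exactly. Their poses are not given: they have to be found in the camera images.
- cup_top_mid (a point): The upper of two nested cups: white plastic cup, 48 mm high: lower part 40 mm in diameter, 20 high; open upper part 54 mm in diameter, 28 high. 45 g. Its step rests on the rim of the cup below, its lower part hangs inside with 4 mm of play; its upper 28 mm stand clear. Point: on the axis, half-way up (24 mm above its underside, 24 mm below its rim); z up the axis.
- cup_low_mid (a point): The lower of the two nested cups, which stays: same white plastic cup, 48 mm high: lower part 40 mm in diameter, 20 high; open upper part 54 mm in diameter, 28 high. It stands on a black mat 4 mm thick on which all the scattered parts lie. Point: on the axis, half-way up.
- transit_mid (a point): Transit bolt: steel bolt in a ribbed grey plastic sleeve, lying, 88 mm long along its x, about 160 g. Grip the sleeve (56 mm long, 24 wide, 26 high); a 22 mm hex head, 14 mm long, shows at the -x end, 18 mm of 12 mm shank at the +x end. Point: sleeve centre, 13 mm above its underside; x along the bolt, z up.
- plainbolt_mid (a point): Look-alike that stays: plain steel bolt without sleeve, 88 mm long along its x, 12 mm thick shank, hex head and hex nut 26 mm wide at the ends, lying down. Point: mid-shank, 13 mm above its underside.
- ring_wide_mid (a point): Wide coupling ring: white plastic, outer diameter 62 mm, hole 36 mm, 16 mm high, lying flat, 50 g. Point: centre of the hole, half-way up; z up.
- ring_small_mid (a point): Small coupling ring: white plastic, outer diameter 46 mm, hole 32 mm, 16 mm high, lying flat, 30 g. Point: centre of the hole, half-way up; z up.
- cap_mid (a point): Look-alike that stays: blanking cap, a solid white plastic disc without a hole, 46 mm in diameter, 16 mm high, lying flat. Point: its centre, half-way up.
- well_seat (a point): Grey insert, 86 (x) x 130 (y) x 22 mm high, one of three side by side along x, in any order, in a white caddy (rim 14 mm, lower than the inserts; left or right on the table). This one has a round well, 60 mm in diameter and 14 mm deep, in its top, for the dosing cup's lower part. Point: centre of the well's floor, 14 mm below the insert's top; z up.
- trough_seat (a point): Grey insert, 86 (x) x 130 (y) x 22 mm high, one of three side by side along x, in any order, in a white caddy (rim 14 mm, lower than the inserts; left or right on the table). This one has a shallow rectangular trough in its top, 42 mm wide (x), 108 mm long (y), 7 mm deep, for the transit bolt (either way round). Point: centre of the trough's floor, 7 mm below the insert's top; y along the trough, z up.
- post_seat (a point): Grey insert, 86 (x) x 130 (y) x 22 mm high, one of three side by side along x, in any order, in a white caddy (rim 14 mm, lower than the inserts; left or right on the table). This one has a flat top with an upright steel post in the middle, 12 mm in diameter and 45 mm high, for the two rings. Point: foot of the post, on the insert's top; z up.
Not all that is in view belongs to the job. Leave any turquoise or yellow look-alike of the part that bears well_seat alone.

How it is judged:
At the end, for the whole second after the job is handed in: Cup upright on the well floor, within 13 mm; transit bolt on the trough floor, within 0.3 rad, 12 mm across, 15 mm along; wide ring flat on the insert round the post, small ring on it (heights within 4 mm); all at rest; lower cup, plain bolt and cap within 25 mm of their start (horizontal distance between cup_top_mid and well_seat below 0.013 m and z of cup_top_mid in the frame of well_seat between 0.018 and 0.03 m and angle between cup_top_mid's own z axis and vertical below 0.15 rad and x of transit_mid in the frame of trough_seat between -0.012 and 0.012 m and y of transit_mid in the frame of trough_seat between -0.015 and 0.015 m and z of transit_mid in the frame of trough_seat between 0.008 and 0.017 m and angle between the x axis of transit_mid and the y axis of trough_seat, either way round below 0.3 rad and horizontal distance between ring_wide_mid and post_seat below 0.015 m and z of ring_wide_mid in the frame of post_seat between 0.004 and 0.012 m and horizontal distance between ring_small_mid and post_seat below 0.014 m and z of ring_small_mid in the frame of post_seat between 0.02 and 0.028 m and linear speed of each of cup_top, transit, ring_wide, ring_small below 0.02 m/s and distance of each of cup_low_mid, plainbolt_mid, cap_mid from where it was at the start of the episode below 0.025 m and angle between cup_low_mid's own z axis and vertical below 0.2 rad); the robot touches nothing.
It fails at once if the lower dosing cup is dragged up by 12 mm, tipped over or pushed more than 25 mm away (distance of cup_low_mid from where it was at the start of the episode above 0.025 m or height (world z) of cup_low_mid above 0.04 m or angle between cup_low_mid's own z axis and vertical above 0.5 rad).
It fails at once if the plain bolt or the blanking cap is taken or pushed more than 25 mm away (distance of any of plainbolt_mid, cap_mid from where it was at the start of the episode above 0.025 m).
It also fails if it takes over 112 s, if anything falls off the work surface, if the arm or the gripper's body presses on something with over 40 N, if the wrist force passes 120 N, or if a joint passes its speed limit or range.

## Working session

There is one attempt and no reset: what is moved stays moved. The work goes in short steps, Python scripts to look and compute and a shell command to move; the robot and the scene stay as the last step left them, time stands still between calls to the robot, and variables do not carry over. Pictures are saved under pics/ and viewed, about 12 in all and at most 16, crops included, and the job is handed in when it is done.

```bash
mkdir -p pics
python3 - <<'E'
from cell import *
import cv2,numpy as np
for n in("top","side"):
    im,d=get_image(n); cv2.imwrite(f"pics/{n}0.png",im); np.save(f"pics/{n}0.npy",d)
    c=get_calibration(n); print(n,np.round(c["camera_matrix"],1).tolist(),np.round(c["pose"],3).tolist())
s=observe();print(s)
E
```

```text
top [[348.4, 0.0, 255.1], [0.0, 348.4, 184.9], [0.0, 0.0, 1.0]] [[0.026, -0.992, 0.12, 0.343], [-1.0, -0.027, -0.003, 0.025], [0.007, -0.12, -0.993, 0.968], [0.0, 0.0, 0.0, 1.0]]
side [[380.2, 0.0, 253.4], [0.0, 380.2, 190.7], [0.0, 0.0, 1.0]] [[0.803, -0.44, 0.401, 0.063], [-0.595, -0.597, 0.537, -0.488], [0.003, -0.67, -0.742, 0.812], [0.0, 0.0, 0.0, 1.0]]
{'clock': 0.1, 'joints': array([-1.36956323,  0.43517184,  0.02499274,  1.57398756, -0.01161706,
        1.1340216 , -0.07510806]), 'dq': array([-3.12052305e-05, -2.62525248e-03, -1.20746157e-03, -1.51744868e-03,
        1.71408996e-03,  1.47237275e-03, -2.15054111e-03]), 'joint_efforts': array([ 2.91884127e-03, -6.69123960e+01,  9.87955034e-01, -3.15143895e+01,
       -6.04799646e-02,  3.73352354e-02,  3.04272703e-05]), 'position': array([0.18690598, 0.59591773, 0.22601934]), 'ee_rot': array([ 0.23741248,  1.55769612, -0.23968146]), 'force': array([ 0.08682056, -0.77130729,  0.57121415]), 'ft_torque': array([0.04410953, 0.01609764, 0.02923676]), 'width': 1.0012807592570354}
```

View pics/top0.png

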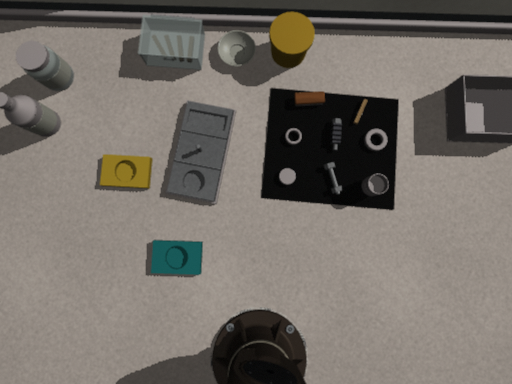

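View pics/side0.png

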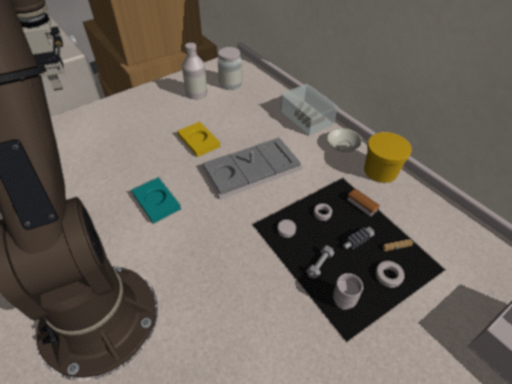

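The top view has the mat at columns 265–398. On it are the cup stack (377,184), wide ring (376,139), small ring (293,136, with hole), cap (287,177, no hole), sleeved bolt (337,133) and plain bolt (334,178). The grey caddy has its well at (193,182), post at (198,149) and trough at (207,120). The yellow and turquoise wells are decoys.

```bash
cat > h.py <<'E'
from cell import *
import cv2,numpy as np
from scipy.spatial.transform import Rotation as R
def ray(n,uv,z):
    c=get_calibration(n);K=c["camera_matrix"];P=np.array(c["pose"])
    uv=np.atleast_2d(uv).astype(float)
    d=np.c_[uv,np.ones(len(uv))]@np.linalg.inv(K).T@P[:3,:3].T
    return P[:3,3]+d*((z-P[2,3])/d[:,2])[:,None]
def cloud(n,d):
    v,u=np.mgrid[:384,:512];c=get_calibration(n);K=c["camera_matrix"];P=np.array(c["pose"])
    p=np.stack([(u-K[0,2])/K[0,0]*d,(v-K[1,2])/K[1,1]*d,d],-1)
    return p@P[:3,:3].T+P[:3,3]
E
python3 - <<'E'
from h import *
im=cv2.imread("pics/top0.png");d=np.load("pics/top0.npy");W=cloud("top",d)
g=im.max(2)
print("mat z",np.median(W[195:203,270:320,2]),"table z",np.median(W[220:240,270:380,2]))
m=np.zeros_like(g);m[96:200,272:394]=(g[96:200,272:394]>60)
n,l,st,ce=cv2.connectedComponentsWithStats(m.astype(np.uint8))
for i in range(1,n):
    if st[i,4]<25: continue
    cs,_=cv2.findContours((l==i).astype(np.uint8),0,1)
    c=max(cs,key=cv2.contourArea); zz=W[...,2][l==i]
    p=ray("top",c[:,0,:],0.02)[:,:2].astype(np.float32)
    print(st[i],ce[i].round(1),"z95",np.percentile(zz,95).round(3),"circ",np.round(cv2.minEnclosingCircle(p),4) if 0 else cv2.minEnclosingCircle(p),"rect",cv2.minAreaRect(p))
# caddy
H=W[...,2]; k=((H>.012)&(H<.03)).astype(np.uint8); k[:,:160]=0;k[:,240:]=0;k[:95]=0;k[210:]=0
cs,_=cv2.findContours(k,0,1);c=max(cs,key=cv2.contourArea)
p=W[...,:2][c[:,0,1],c[:,0,0]].astype(np.float32);print("caddy",cv2.minAreaRect(p))
for uv in((193,182),(198,149),(207,120),(205,147)): print(uv,W[uv[1],uv[0]])
a=cv2.resize(im[90:215,265:400],None,fx=5.5,fy=4.5,interpolation=2)
a=cv2.convertScaleAbs(im[90:210,160:400],alpha=1.3);cv2.imwrite("pics/c1.png",cv2.resize(a,None,fx=3.3,fy=3.3,interpolation=2))
E
```

```text
mat z 0.0024119809852266583 table z -0.0006852003147292396
[295  96  30   7 194] [309.2  98.8] z95 0.032 circ ((0.7107122540473938, -0.1261126548051834), 0.041491422802209854) rect ((0.7067035436630249, -0.12618109583854675), (0.017623506486415863, 0.08231963962316513), 1.6637078523635864)
[362  96  32   3  62] [381.2  96.6] z95 0.007 circ ((0.7211180925369263, -0.3189546763896942), 0.04416608437895775) rect ((0.7181732654571533, -0.3190402090549469), (0.005892263725399971, 0.08813215047121048), 1.6637080907821655)
[354  99  14  24 114] [360.5 110.5] z95 0.02 circ ((0.6773267984390259, -0.2702954411506653), 0.03762524202466011) rect ((0.6772175431251526, -0.2705473005771637), (0.012785174883902073, 0.07502269744873047), 66.54197692871094)
[334 118   7   6  35] [337.4 120.7] z95 0.031 circ ((0.6450358629226685, -0.2036329060792923), 0.010479600168764591) rect ((0.6462251543998718, -0.20377999544143677), (0.014470708556473255, 0.01722901500761509), 1.632164716720581)
[285 128  17  16 127] [293.3 135.4] z95 0.022 circ ((0.5999540090560913, -0.081171415746212), 0.023189345374703407) rect
[... 631 characters left out ...]
450612068176, -0.06586529314517975), 0.023361895233392715) rect ((0.4849388599395752, -0.06578977406024933), (0.04459753632545471, 0.04410715401172638), 1.0447351932525635)
[368 173  21  22 295] [376.9 183.7] z95 0.081 circ ((0.47109654545783997, -0.3164363205432892), 0.029864786192774773) rect ((0.4710075259208679, -0.3163878917694092), (0.05551028996706009, 0.05794763192534447), 45.353336334228516)
caddy ((0.5522525906562805, 0.17470690608024597), (0.14254847168922424, 0.27201759815216064), 80.38935852050781)
(193, 182) [0.46223895 0.19327646 0.01131148]
(198, 149) [0.5465874  0.17695868 0.05217367]
(207, 120) [0.63717285 0.16090439 0.02025496]
(205, 147) [0.55844675 0.16221831 0.02649433]
```

View pics/c1.png

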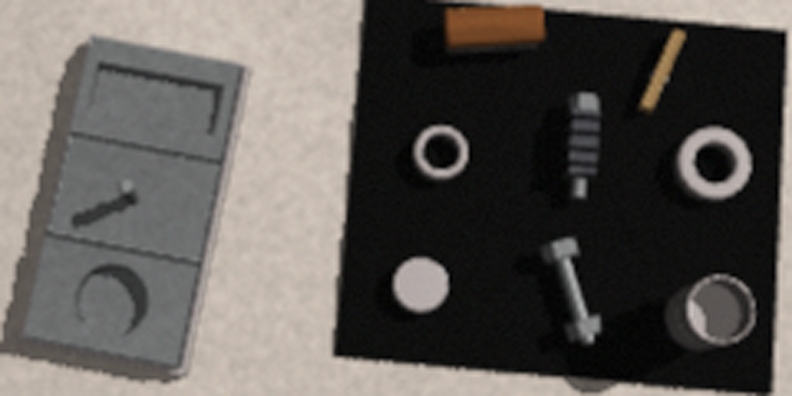

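The crop confirms the choices: the rings with holes at (440,152) and (714,162), the cap without one at (420,285), the ribbed bolt at (583,145) and the plain bolt at (575,290). The cup stack's mouth is at (722,308). The grey caddy's order is well, post, trough.

```bash
cat >> h.py <<'E'
def plan(x,y,z,yaw):
    """tool-axis shift to world TCP, and turn about tool x to bring jaw axis (tool y) to world yaw (mod pi)"""
    s=observe();M=R.from_rotvec(s["ee_rot"]).as_matrix()
    d=(np.array([x,y,z])-s["position"])
    a=np.arctan2(M[1,1],M[0,1]);t=a-yaw; t=(t+np.pi/2)%np.pi-np.pi/2 # tool x down: +turn lowers yaw
    print("t",s["clock"],"pos",s["position"].round(4),"x-axis",M[:,0].round(3),"jaw",np.degrees(a).round(1),"shift",(M.T@d).round(4),"turn",t.round(3),"w",round(s["width"],3),"F",s["force"].round(1),"j",s["joints"].round(2))
E
python3 - <<'E'
from h import *
im=cv2.imread("pics/top0.png");d=np.load("pics/top0.npy");W=cloud("top",d);H=W[...,2]
x,y=W[...,0],W[...,1]
c=np.array([.5523,.1747]);t=np.radians(-9.7);u=np.array([np.cos(t),np.sin(t)]);v=np.array([-u[1],u[0]])
q=W[...,:2]-c;a=q@u;b=q@v
print("insert top z",np.median(H[(abs(a)<.03)&(abs(b)<.05)]))
def rep(n,m): 
    p=W[m];print(n,m.sum(),"mean",p.mean(0).round(4),"mid ab",((a[m].min()+a[m].max())/2).round(4),((b[m].min()+b[m].max())/2).round(4),"ext",np.ptp(a[m]).round(3),np.ptp(b[m]).round(3))
rep("well",(abs(a+.088)<.036)&(abs(b)<.04)&(H<.018))
rep("trough",(abs(a-.088)<.036)&(abs(b)<.058)&(H<.0215))
rep("post",(abs(a)<.03)&(abs(b)<.03)&(H>.045))
k=((H>.017)&(H<.03)&(abs(a)<.16)&(abs(b)<.1))
print("inserts rect",cv2.minAreaRect(W[...,:2][k].astype(np.float32)))
# cup rim
m=(abs(x-.457)<.05)&(abs(y+.31)<.05)&(H>.07)
print("cup rim",cv2.minEnclosingCircle(W[...,:2][m].astype(np.float32)),m.sum())
def ax(n,m):
    r=cv2.minAreaRect(W[...,:2][m].astype(np.float32));print(n,m.sum(),r,W[m].mean(0).round(4),H[m].max().round(3))
ax("transit",(abs(x-.61)<.06)&(abs(y+.204)<.03)&(H>.010))
ax("sleeve",(abs(x-.61)<.06)&(abs(y+.204)<.03)&(H>.026))
i=im[105:155,325:350].max(2);print(i[10:46:2])
plan(.46,-.31,.2,0)
for uv,z in(((338,121),.017),((336,149),.017)): print(ray("top",uv,z))
# side view
d2=np.load("pics/side0.npy");W2=cloud("side",d2);h=W2[...,2]
m=(abs(W2[...,0]-.457)<.06)&(abs(W2[...,1]+.31)<.06)&(h>.07);print("cup side",cv2.minEnclosingCircle(W2[...,:2][m].astype(np.float32)),m.sum())
m=(abs(W2[...,0]-.61)<.06)&(abs(W2[...,1]+.204)<.04)&(h>.012);print("transit side",cv2.minAreaRect(W2[...,:2][m].astype(np.float32)))
q=W2[...,:2]-c
m=(np.hypot(q[...,0],q[...,1])<.03)&(h>.04);print("post side",W2[m].mean(0),m.sum())
E
```

```text
insert top z 0.025384837924664228
well 358 mean [0.4666 0.1911 0.0113] mid ab -0.0878 0.0014 ext 0.058 0.057
trough 536 mean [0.6403 0.1608 0.0182] mid ab 0.0904 -0.0013 ext 0.067 0.112
post 27 mean [0.5505 0.1737 0.0639] mid ab -0.0012 0.0 ext 0.011 0.011
inserts rect ((0.5518911480903625, 0.17422236502170563), (0.14017727971076965, 0.26857954263687134), 80.37738800048828)
cup rim ((0.4641609191894531, -0.29538673162460327), 0.027128150686621666) 114
transit 280 ((0.6084808111190796, -0.20107567310333252), (0.02460617572069168, 0.08780226856470108), 86.37300872802734) [ 0.6101 -0.1999  0.0263] 0.034
sleeve 198 ((0.6170439720153809, -0.20173700153827667), (0.023899467661976814, 0.0696362555027008), 87.15975952148438) [ 0.6155 -0.2016  0.0293] 0.034
[[ 13  13  11  10  11  12  13  11  12  10  12  11  13  11  12  12  12  10
   13  12  12  13  11  14  12]
 [ 10  12  11  13  12  12  11  13  12  12  17  24  20  12  12  12  13  14
   13  12  12  10  11  12  12]
 [ 13  11  14  12  11  12  14  22  33  35  70 105 104 105 101  77  31  14
   12  14  11  11  10  10  11]
 [ 12  11  11  10  12  11 
[... 1367 characters left out ...]
6  12  34  68 102 107  62  10  12  13  12  11
   13  11  12  13  12  10  12]
 [ 11   9   3   3   4   9   7  14  31  51  74  77  46  11  13  12  11  11
   13  11  10  12  11   9  12]]
t 0.1 pos [0.1869 0.5959 0.226 ] x-axis [-0.    -0.001 -1.   ] jaw 72.6 shift [ 0.0272 -0.7826  0.5317] turn 1.267 w 1.001 F [ 0.1 -0.8  0.6] j [-1.37  0.44  0.02  1.57 -0.01  1.13 -0.08]
[[ 0.64580677 -0.20735854  0.017     ]]
[[ 0.56515036 -0.2016043   0.017     ]]
cup side ((0.46195918321609497, -0.2945365607738495), 0.027094636112451553) 203
transit side ((0.6072587966918945, -0.20018698275089264), (0.025399787351489067, 0.08961578458547592), 85.47018432617188)
post side [0.54844629 0.17327554 0.05894199] 40
```

```bash
python3 -m handwheel '[[1,0,-0.038,0.03,-0.13,0,0],[1,0,-0.038,0.03,0,0,0],[1,0,-0.038,0.03,0,0,0],[1,0,-0.038,0.03,0,0,0],[1,0,-0.038,0.03,0,0,0],[1,0,-0.038,0.03,0,0,0],[1,0,-0.038,0.03,0,0,0],[1,0,-0.038,0.03,0,0,0],[1,0,-0.038,0.03,0,0,0],[1,0,-0.038,0.03,0,0,0]]' 20
python3 -m handwheel '[[1,0,-0.045,0.012,0,0,0],[1,0,-0.045,0.012,0,0,0],[1,0,-0.045,0.012,0,0,0],[1,0,-0.045,0.012,0,0,0],[1,0,-0.045,0.012,0,0,0],[1,0,-0.045,0.012,0,0,0],[1,0,-0.045,0.012,0,0,0],[1,0,-0.045,0.012,0,0,0],[1,0,-0.045,0.012,0,0,0],[1,0,0,0,0,0,0]]'
python3 -c "
from h import *
plan(.463,-.295,.056,np.radians(80.3))"
```

```text
clock: 1.1
position: [0.4114, 0.1657, 0.2267]
ee_rot: [0.137, 1.566, -0.136]
force: [1.3, 0.9, 0.0]
width: 0.999
clock: 2.1
position: [0.4461, -0.2568, 0.2269]
ee_rot: [0.14, 1.566, -0.146]
force: [-0.5, 0.7, -0.0]
width: 1.006
t 2.1 pos [ 0.4461 -0.2568  0.2269] x-axis [ 0.    -0.004 -1.   ] jaw 79.6 shift [ 0.1711 -0.0338  0.0234] turn -0.013 w 1.006 F [-0.5  0.7 -0. ] j [-0.04  0.27  0.58  1.87 -0.17  1.04  1.99]
```

```bash
python3 -m handwheel '[[1,0,-0.034,0.023,-0.013,0,0],[1,0.03,0,0,0,0,0],[1,0.035,0,0,0,0,0],[1,0.035,0,0,0,0,0],[1,0.03,0,0,0,0,0],[1,0.02,0,0,0,0,0],[1,0.01,0,0,0,0,0],[1,0,0,0,0,0,0],[1,0,0,0,0,0,0]]'
python3 - <<'E'
from h import *
plan(.463,-.295,.056,np.radians(80.3))
im,d=get_image("side");cv2.imwrite("pics/s1.png",cv2.resize(im[190:350,240:450],None,fx=3,fy=3,interpolation=2))
E
```

```text
clock: 3.0
position: [0.4645, -0.2877, 0.0674]
ee_rot: [0.126, 1.566, -0.126]
force: [-0.9, -0.6, 0.1]
width: 1.002
t 3.0 pos [ 0.4645 -0.2877  0.0674] x-axis [ 0.001 -0.    -1.   ] jaw 80.8 shift [ 0.0114 -0.0075 -0.0003] turn 0.008 w 1.002 F [-0.9 -0.6  0.1] j [ 0.11  0.53  0.48  1.97 -0.36  0.73  2.22]
```

View pics/s1.png

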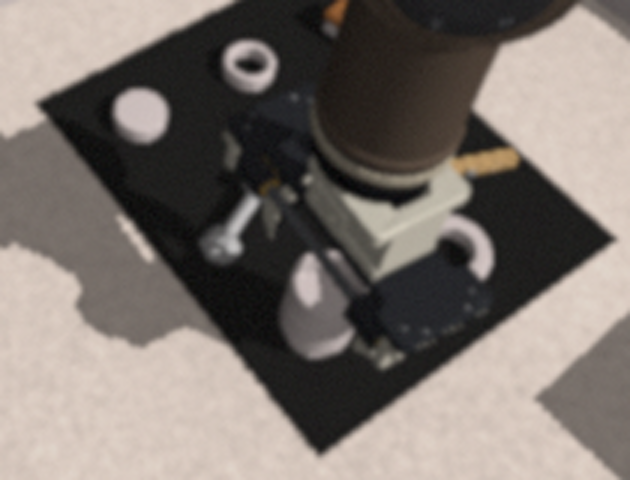

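The jaws straddle the cup, one finger on each side. I'll centre them, go down to just above the lower rim and close.

```bash
python3 -m handwheel '[[1,0.004,-0.0075,0,0,0,0],[1,0.007,0,0,0,0,0],[0.75,0,0,0,0,0,0],[0.65,0,0,0,0,0,0],[0.55,0,0,0,0,0,0],[0.45,0,0,0,0,0,0],[0.45,0,0,0,0,0,0],[0.45,0,0,0,0,0,0]]' 12
python3 -c "
from h import *
plan(.463,-.295,.056,np.radians(80.3))"
```

```text
clock: 3.85
position: [0.463, -0.2948, 0.0558]
ee_rot: [0.126, 1.567, -0.126]
force: [-0.1, -0.4, 0.4]
width: 0.574
t 3.85 pos [ 0.463  -0.2948  0.0558] x-axis [ 0.  0. -1.] jaw 80.8 shift [-0.0002 -0.0002  0.0001] turn 0.009 w 0.574 F [-0.1 -0.4  0.4] j [ 0.14  0.55  0.47  1.97 -0.37  0.71  2.24]
```

```bash
python3 -m handwheel '[[0.45,-0.003,0,0,0,0,0],[0.45,-0.005,0,0,0,0,0],[0.45,-0.01,0,0,0,0,0],[0.45,-0.01,0,0,0,0,0],[0.45,-0.015,0,0,0,0,0],[0.45,-0.03,0,0,0,0,0],[0.45,-0.03,0,0,0,0,0],[0.45,-0.01,0,0,0,0,0]]'
python3 - <<'E'
from h import *
plan(.466,.1905,.036,np.radians(80.3))
im,d=get_image("side");cv2.imwrite("pics/s2.png",cv2.resize(im[150:350,200:460],None,fx=3,fy=3,interpolation=2))
im,d=get_image("top");W=cloud("top",d);H=W[...,2];m=(abs(W[...,0]-.463)<.06)&(abs(W[...,1]+.295)<.06);print([(z,int((m&(H>z)&(H<z+.01)).sum())) for z in(.03,.04,.05,.06)])
E
```

```text
clock: 4.65
position: [0.4641, -0.2959, 0.1723]
ee_rot: [0.125, 1.563, -0.128]
force: [0.3, -0.3, -0.2]
width: 0.572
t 4.65 pos [ 0.4641 -0.2959  0.1723] x-axis [ 0.004 -0.002 -1.   ] jaw 80.8 shift [ 0.1354  0.4806 -0.0768] turn 0.008 w 0.572 F [ 0.3 -0.3 -0.2] j [ 0.06  0.39  0.56  1.86 -0.25  0.95  2.14]
[(0.03, 35), (0.04, 29), (0.05, 26), (0.06, 0)]
```

View pics/s2.png

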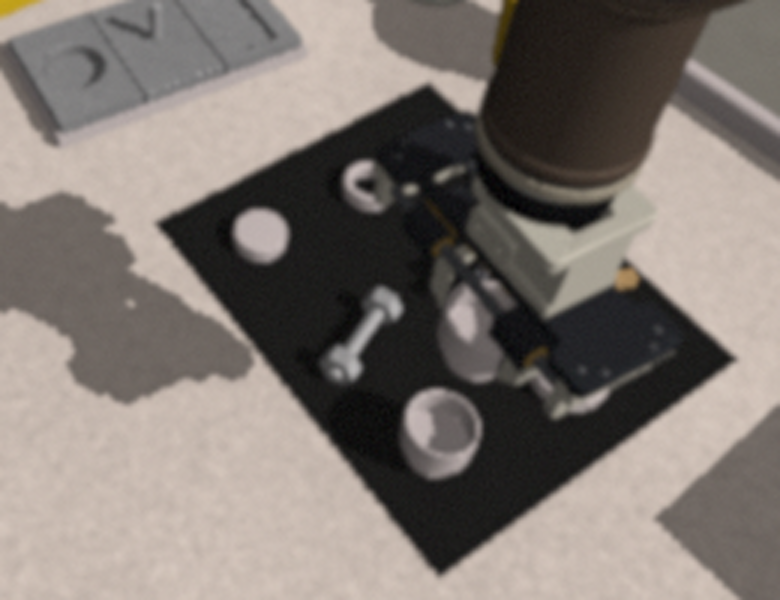

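The top cup is in the jaws and the lower cup still stands at (440,430) in the crop. Next I carry it to the well.

```bash
python3 -m handwheel '[[0.45,0,0.03,-0.005,0,0,0],[0.45,0,0.045,-0.007,0,0,0],[0.45,0,0.045,-0.007,0,0,0],[0.45,0,0.045,-0.007,0,0,0],[0.45,0,0.045,-0.007,0,0,0],[0.45,0,0.045,-0.007,0,0,0],[0.45,0,0.045,-0.007,0,0,0],[0.45,0,0.045,-0.007,0,0,0],[0.45,0,0.045,-0.007,0,0,0],[0.45,0,0.045,-0.007,0,0,0]]'
python3 -m handwheel '[[0.45,0,0.03,-0.005,0,0,0],[0.45,0,0.015,-0.002,0,0,0],[0.45,0.02,0,0,0,0,0],[0.45,0.03,0,0,0,0,0],[0.45,0.02,0,0,0,0,0],[0.45,0.01,0,0,0,0,0],[0.45,0,0,0,0,0,0],[0.45,0,0,0,0,0,0]]'
python3 -c "
from h import *
plan(.466,.1905,.037,np.radians(80.3))"
```

```text
clock: 5.75
position: [0.4643, 0.1471, 0.1677]
ee_rot: [0.126, 1.569, -0.127]
force: [1.2, -0.2, -0.3]
width: 0.574
clock: 6.55
position: [0.4661, 0.1905, 0.0891]
ee_rot: [0.127, 1.567, -0.127]
force: [-0.4, -0.2, -0.5]
width: 0.572
t 6.55 pos [0.4661 0.1905 0.0891] x-axis [ 0. -0. -1.] jaw 80.7 shift [ 0.0521 -0.     -0.0001] turn 0.008 w 0.572 F [-0.4 -0.2 -0.5] j [-0.77  0.42  0.37  2.05 -0.23  0.71  1.15]
```

```bash
python3 -m handwheel '[[0.45,0.02,0,0,0,0,0],[0.45,0.015,0,0,0,0,0],[0.45,0.01,0,0,0,0,0],[0.45,0.005,0,0,0,0,0],[0.45,0.0025,0,0,0,0,0],[0.45,0,0,0,0,0,0],[0.45,0,0,0,0,0,0]]'
python3 -m handwheel '[[0.6,0,0,0,0,0,0],[0.65,0,0,0,0,0,0],[0.7,0,0,0,0,0,0],[0.75,0,0,0,0,0,0],[0.75,0,0,0,0,0,0],[0.75,-0.02,0,0,0,0,0],[0.75,-0.03,0,0,0,0,0],[0.75,-0.04,0,0,0,0,0],[1,-0.04,0,0,0,0,0],[1,-0.03,0,0,0,0,0]]'
python3 -c "
from h import *
plan(.610,-.201,.2,np.radians(86))"
```

```text
clock: 7.25
position: [0.4661, 0.1911, 0.0367]
ee_rot: [0.127, 1.566, -0.126]
force: [-0.6, 0.1, -0.5]
width: 0.575
clock: 8.25
position: [0.4661, 0.1909, 0.1986]
ee_rot: [0.127, 1.566, -0.126]
force: [-0.2, 1.5, -0.6]
width: 0.877
t 8.25 pos [0.4661 0.1909 0.1986] x-axis [ 0.002  0.001 -1.   ] jaw 80.8 shift [-0.0015 -0.3638  0.2049] turn -0.091 w 0.877 F [-0.2  1.5 -0.6] j [-0.84  0.27  0.43  1.93 -0.14  0.97  1.06]
```

```bash
python3 -m handwheel '[[1,0,-0.04,0.0228,0,0,0],[1,0,-0.04,0.0228,0,0,0],[1,0,-0.04,0.0228,0,0,0],[1,0,-0.04,0.0228,0,0,0],[1,0,-0.04,0.0228,0,0,0],[1,0,-0.04,0.0228,0,0,0],[1,0,-0.04,0.0228,0,0,0],[1,0,-0.04,0.0228,0,0,0],[1,0,-0.04,0.0228,0,0,0],[1,0,0,0,-0.09,0,0]]'
python3 - <<'E'
from h import *
plan(.610,-.201,.0135,np.radians(86))
im,d=get_image("top");W=cloud("top",d);H=W[...,2]
m=(abs(W[...,0]-.466)<.06)&(abs(W[...,1]-.191)<.06)&(H>.045);print("cup",cv2.minEnclosingCircle(W[...,:2][m].astype(np.float32)),np.percentile(H[m],95))
m=(abs(W[...,0]-.463)<.06)&(abs(W[...,1]+.295)<.06)&(H>.04)&(H<.07);print("low",cv2.minEnclosingCircle(W[...,:2][m].astype(np.float32)))
E
```

```text
clock: 9.25
position: [0.6105, -0.2053, 0.1961]
ee_rot: [0.058, 1.57, -0.065]
force: [-0.4, -0.2, 0.3]
width: 1.004
t 9.25 pos [ 0.6105 -0.2053  0.1961] x-axis [ 0.    -0.005 -1.   ] jaw 85.5 shift [ 0.1826  0.0052 -0.0009] turn -0.009 w 1.004 F [-0.4 -0.2  0.3] j [-0.09  0.52  0.5   1.59 -0.27  1.1   1.97]
cup ((0.46750813722610474, 0.18901970982551575), 0.02697443962097168) 0.06124219771223865
low ((0.0, 0.0), 0.0)
```

```bash
python3 -m handwheel '[[0.6,0.03,0.0052,-0.001,-0.009,0,0],[0.6,0.04,0,0,0,0,0],[0.6,0.04,0,0,0,0,0],[0.6,0.035,0,0,0,0,0],[0.6,0.02,0,0,0,0,0],[0.6,0.01,0,0,0,0,0],[0.6,0,0,0,0,0,0],[0.6,0,0,0,0,0,0]]'
python3 - <<'E'
from h import *
plan(.610,-.201,.0135,np.radians(86))
im,d=get_image("side");cv2.imwrite("pics/s3.png",cv2.resize(im[180:320,280:450],None,fx=4,fy=4,interpolation=2))
E
```

```text
clock: 10.1
position: [0.6107, -0.1919, 0.0222]
ee_rot: [0.049, 1.569, -0.049]
force: [-0.7, 0.2, 0.6]
width: 0.604
t 10.1 pos [ 0.6107 -0.1919  0.0222] x-axis [ 0.001 -0.    -1.   ] jaw 86.5 shift [ 0.0087 -0.0091 -0.0001] turn 0.008 w 0.604 F [-0.7  0.2  0.6] j [-0.04  0.7   0.4   1.75 -0.37  0.76  2.06]
```

View pics/s3.png

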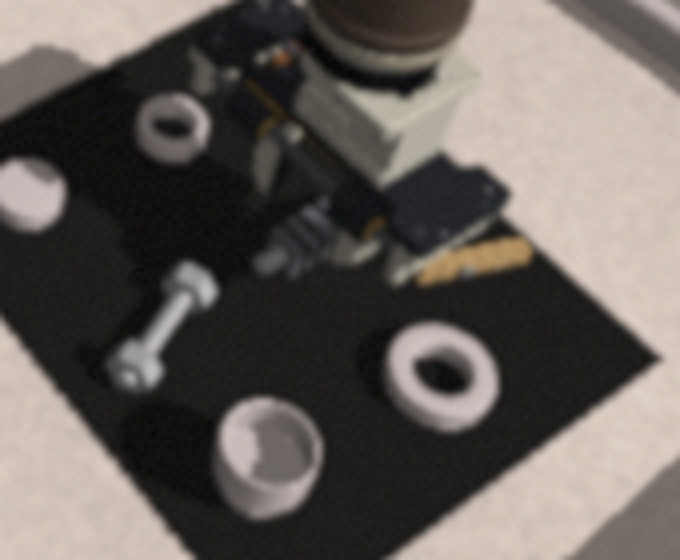

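The jaws straddle the sleeve, about 9 mm off-centre. I'll correct that, go down and grip at 35 N.

```bash
python3 -m handwheel '[[0.6,0,-0.009,0,0,0,0],[0.6,0.0088,0,0,0,0,0],[0.4,0,0,0,0,0,0],[0.3,0,0,0,0,0,0],[0.15,0,0,0,0,0,0],[0.15,0,0,0,0,0,0],[0.15,0,0,0,0,0,0],[0.15,0,0,0,0,0,0]]' 35
python3 -m handwheel '[[0.15,-0.005,0,0,0,0,0],[0.15,-0.015,0,0,0,0,0],[0.15,-0.03,0,0,0,0,0],[0.15,-0.03,0,0,0,0,0],[0.15,-0.03,0,0,0,0,0],[0.15,0,0,0,0,0,0],[0.15,0,0,0,0,0,0]]'
python3 - <<'E'
from h import *
plan(.639,.159,.15,np.radians(-9.7))
im,d=get_image("side");cv2.imwrite("pics/s4.png",cv2.resize(im[150:290,270:440],None,fx=4,fy=4,interpolation=2))
E
```

```text
clock: 10.95
position: [0.6095, -0.2007, 0.0125]
ee_rot: [0.049, 1.57, -0.048]
force: [-0.4, -0.0, 1.4]
width: 0.258
clock: 11.65
position: [0.6098, -0.2011, 0.1238]
ee_rot: [0.048, 1.568, -0.049]
force: [-1.1, -0.4, -1.2]
width: 0.259
t 11.65 pos [ 0.6098 -0.2011  0.1238] x-axis [ 0.002 -0.    -1.   ] jaw 86.5 shift [-0.0262  0.3612  0.0069] turn -1.463 w 0.259 F [-1.1 -0.4 -1.2] j [-0.07  0.58  0.46  1.67 -0.31  0.95  2.02]
```

View pics/s4.png

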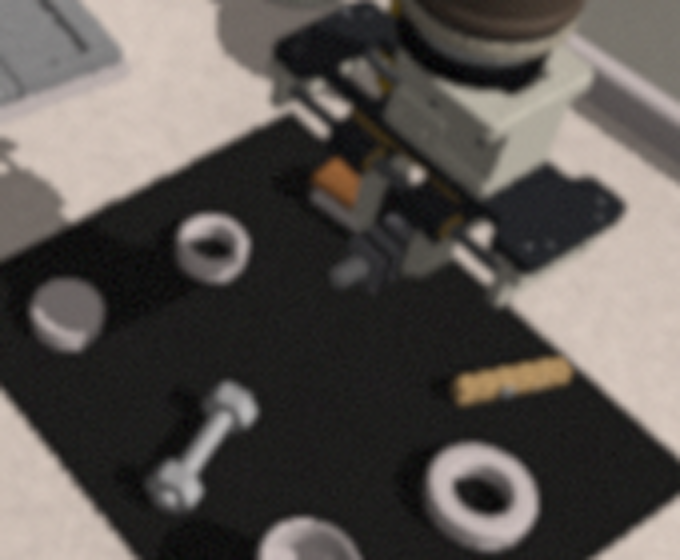

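```bash
python3 -m handwheel '[[0.15,-0.01,0.03,0.0007,0,0,0],[0.15,-0.01,0.045,0.0007,0,0,0],[0.15,0,0.045,0.0007,0,0,0],[0.15,0,0.045,0.0007,0,0,0],[0.15,0,0.045,0.0007,0,0,0],[0.15,0,0.045,0.0007,0,0,0],[0.15,0,0.045,0.0007,0,0,0],[0.15,0,0.035,0.0007,0,0,0],[0.15,0,0.02,0.0007,0,0,0],[0.15,0,0,0,0,0,0]]'
python3 -m handwheel '[[0.15,0,0,0,-0.146,0,0],[0.15,0,0,0,-0.146,0,0],[0.15,0,0,0,-0.146,0,0],[0.15,0,0,0,-0.146,0,0],[0.15,0,0,0,-0.146,0,0],[0.15,0,0,0,-0.146,0,0],[0.15,0,0,0,-0.146,0,0],[0.15,0,0,0,-0.146,0,0],[0.15,0,0,0,-0.146,0,0],[0.15,0,0,0,-0.146,0,0]]'
python3 -m handwheel '[[0.15,0,0,0,0,0,0],[0.15,0,0,0,0,0,0]]'
python3 - <<'E'
from h import *
plan(.639,.159,.06,np.radians(-9.7))
E
```

```text
clock: 12.7
position: [0.6367, 0.1571, 0.1409]
ee_rot: [0.045, 1.573, -0.044]
force: [-0.4, -0.4, -2.1]
width: 0.259
clock: 13.7
position: [0.6375, 0.1502, 0.1416]
ee_rot: [-1.084, 1.287, 1.084]
force: [-0.1, -0.2, -1.7]
width: 0.257
clock: 13.9
position: [0.6376, 0.1512, 0.1419]
ee_rot: [-1.077, 1.29, 1.077]
force: [0.0, -0.5, -2.1]
width: 0.26
t 13.9 pos [0.6376 0.1512 0.1419] x-axis [-0.001 -0.001 -1.   ] jaw 169.8 shift [ 0.0819 -0.0001  0.008 ] turn -0.01 w 0.26 F [ 0.  -0.5 -2.1] j [-0.37  0.56  0.08  1.6  -0.05  0.99  2.69]
```

J7 is at 2.69, close to its 2.74 limit. I have time for a half turn back, which gives the same jaw line.

```bash
python3 -m handwheel '[[0.15,0,0,0,0.149,0,0],[0.15,0,0,0,0.149,0,0],[0.15,0,0,0,0.149,0,0],[0.15,0,0,0,0.149,0,0],[0.15,0,0,0,0.149,0,0],[0.15,0,0,0,0.149,0,0],[0.15,0,0,0,0.149,0,0],[0.15,0,0,0,0.149,0,0],[0.15,0,0,0,0.149,0,0],[0.15,0,0,0,0.149,0,0]]'
python3 -m handwheel '[[0.15,0,0,0,0.149,0,0],[0.15,0,0,0,0.149,0,0],[0.15,0,0,0,0.149,0,0],[0.15,0,0,0,0.149,0,0],[0.15,0,0,0,0.149,0,0],[0.15,0,0,0,0.149,0,0],[0.15,0,0,0,0.149,0,0],[0.15,0,0,0,0.149,0,0],[0.15,0,0,0,0.149,0,0],[0.15,0,0,0,0.149,0,0]]'
python3 -m handwheel '[[0.15,0,0,0,0.149,0,0],[0.15,0,0,0,0,0,0],[0.15,0,0,0,0,0,0]]'
python3 - <<'E'
from h import *
plan(.639,.159,.045,np.radians(-9.7))
E
```

```text
clock: 14.9
position: [0.6376, 0.1525, 0.1423]
ee_rot: [0.08, 1.569, -0.081]
force: [0.5, 0.8, -2.2]
width: 0.26
clock: 15.9
position: [0.6376, 0.1528, 0.1426]
ee_rot: [1.225, 1.199, -1.225]
force: [-0.2, -0.3, -2.9]
width: 0.26
clock: 16.2
position: [0.6376, 0.1528, 0.1424]
ee_rot: [1.324, 1.13, -1.325]
force: [0.1, -0.2, -1.8]
width: 0.26
t 16.2 pos [0.6376 0.1528 0.1424] x-axis [ 0.    -0.001 -1.   ] jaw -9.0 shift [ 0.0974  0.0004 -0.0064] turn 0.012 w 0.26 F [ 0.1 -0.2 -1.8] j [-0.86  0.7   0.9   1.64 -0.61  1.1   0.06]
```

```bash
python3 -m handwheel '[[0.15,0.02,0,-0.0064,0.012,0,0],[0.15,0.03,0,0,0,0,0],[0.15,0.03,0,0,0,0,0],[0.15,0.017,0,0,0,0,0],[0.15,0,0,0,0,0,0],[0.15,0,0,0,0,0,0],[0.15,0,0,0,0,0,0]]'
python3 - <<'E'
from h import *
plan(.639,.159,.0285,np.radians(-9.7))
im,d=get_image("side");cv2.imwrite("pics/s5.png",cv2.resize(im[110:220,180:330],None,fx=5,fy=5,interpolation=2))
E
```

```text
clock: 16.9
position: [0.6398, 0.1592, 0.0468]
ee_rot: [1.336, 1.122, -1.333]
force: [0.6, 1.6, -1.1]
width: 0.261
t 16.9 pos [0.6398 0.1592 0.0468] x-axis [ 0.002  0.    -1.   ] jaw -9.9 shift [ 0.0183 -0.0008  0.0003] turn -0.003 w 0.261 F [ 0.6  1.6 -1.1] j [-0.82  0.81  0.82  1.71 -0.71  0.95  0.11]
```

View pics/s5.png

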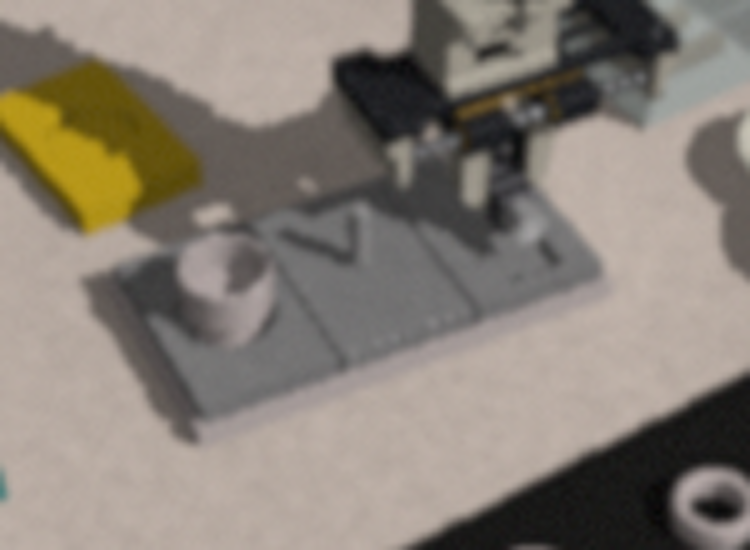

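The cup is upright in the well at (225,285) and the bolt hangs over the trough at (515,215). I'll lower and release it.

```bash
python3 -m handwheel '[[0.15,0.01,0,0,0,0,0],[0.15,0.006,0,0,0,0,0],[0.15,0.002,0,0,0,0,0],[0.15,0,0,0,0,0,0],[0.3,0,0,0,0,0,0],[0.35,0,0,0,0,0,0],[0.45,0,0,0,0,0,0],[0.45,0,0,0,0,0,0]]'
python3 -m handwheel '[[0.45,-0.02,0,0,0,0,0],[0.45,-0.04,0,0,0,0,0],[0.45,-0.04,0,0,0,0,0],[0.9,-0.04,0,0,0,0,0],[0.9,0,0,0,0,0,0],[0.9,0,0,0,0,0,0]]'
python3 - <<'E'
from h import *
plan(.597,-.313,.15,np.radians(0))
plan(.597,-.313,.15,np.radians(80))
E
```

```text
clock: 17.75
position: [0.6388, 0.1592, 0.0274]
ee_rot: [1.335, 1.123, -1.335]
force: [0.6, -0.3, -0.6]
width: 0.439
clock: 18.35
position: [0.6392, 0.1594, 0.1682]
ee_rot: [1.336, 1.123, -1.333]
force: [1.1, 1.0, -0.6]
width: 0.662
t 18.35 pos [0.6392 0.1594 0.1682] x-axis [ 0.002  0.001 -1.   ] jaw -9.8 shift [0.0177 0.0392 0.4727] turn -0.172 w 0.662 F [ 1.1  1.  -0.6] j [-0.88  0.68  0.93  1.61 -0.59  1.15  0.02]
t 18.35 pos [0.6392 0.1594 0.1682] x-axis [ 0.002  0.001 -1.   ] jaw -9.8 shift [0.0177 0.0392 0.4727] turn -1.568 w 0.662 F [ 1.1  1.  -0.6] j [-0.88  0.68  0.93  1.61 -0.59  1.15  0.02]
```

```bash
python3 -m handwheel '[[1,0,0.0039,0.0472,0,0,0],[1,0,0.0039,0.0472,0,0,0],[1,0,0.0039,0.0472,0,0,0],[1,0,0.0039,0.0472,0,0,0],[1,0,0.0039,0.0472,0,0,0],[1,0,0.0039,0.0472,0,0,0],[1,0,0.0039,0.0472,0,0,0],[1,0,0.0039,0.0472,0,0,0],[1,0,0.0039,0.0472,0,0,0],[1,0,0.0039,0.0472,0,0,0]]' 12
python3 -m handwheel '[[1,0,0,0,0,0,0],[1,0,0,0,0,0,0]]'
python3 - <<'E'
from h import *
im,d=get_image("top");cv2.imwrite("pics/t2.png",cv2.resize(im[85:215,150:410],None,fx=3,fy=3,interpolation=2));W=cloud("top",d);H=W[...,2]
m=(abs(W[...,0]-.639)<.07)&(abs(W[...,1]-.159)<.07)&(H>.0295)&(H<.06);print("bolt",cv2.minAreaRect(W[...,:2][m].astype(np.float32)),np.percentile(H[m],95),m.sum())
plan(.597,-.313,.05,np.radians(-9.8))
E
```

```text
clock: 19.35
position: [0.5953, -0.3135, 0.1655]
ee_rot: [1.335, 1.126, -1.336]
force: [0.9, -0.3, -0.2]
width: 1.0
clock: 19.55
position: [0.5948, -0.3137, 0.1658]
ee_rot: [1.337, 1.123, -1.339]
force: [0.7, 0.6, -0.0]
width: 1.001
bolt ((0.6222312450408936, 0.16040369868278503), (0.06761209666728973, 0.13792258501052856), 4.982757091522217) 0.046865658376601144 276
t 19.6 pos [ 0.5958 -0.3118  0.1658] x-axis [-0.002  0.002 -1.   ] jaw -9.9 shift [0.1158 0.0017 0.0011] turn -0.002 w 1.001 F [1.4 1.6 0.3] j [-0.11  0.69  0.87  1.56 -0.56  1.16  0.71]
```

View pics/t2.png

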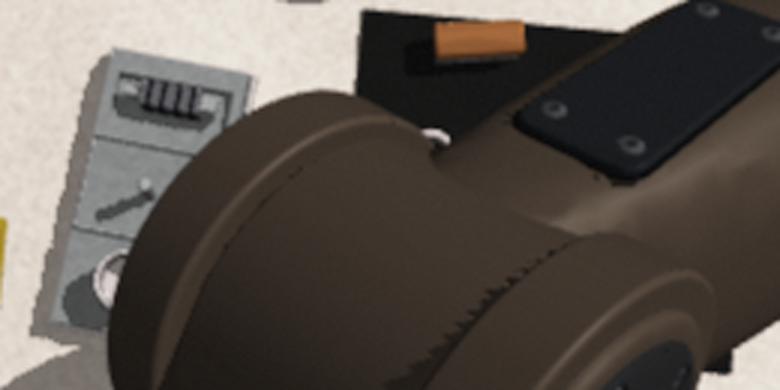

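The bolt lies in the trough at (170,98). Next is the wide ring.

```bash
python3 -m handwheel '[[1,0.03,0.0017,0.001,0,0,0],[1,0.04,0,0,0,0,0],[1,0.04,0,0,0,0,0],[1,0.01,0,0,0,0,0],[1,0,0,0,0,0,0],[1,0,0,0,0,0,0]]'
python3 - <<'E'
from h import *
plan(.597,-.313,.0075,np.radians(-9.8))
im,d=get_image("side");cv2.imwrite("pics/s6.png",cv2.resize(im[200:320,310:460],None,fx=5,fy=5,interpolation=2))
E
```

```text
clock: 20.2
position: [0.5988, -0.3137, 0.0489]
ee_rot: [1.334, 1.122, -1.333]
force: [0.6, 0.8, -0.2]
width: 1.004
t 20.2 pos [ 0.5988 -0.3137  0.0489] x-axis [ 0.001 -0.001 -1.   ] jaw -9.8 shift [ 0.0414 -0.0019 -0.0004] turn -0.0 w 1.004 F [ 0.6  0.8 -0.2] j [-0.06  0.81  0.78  1.65 -0.67  0.96  0.79]
```

View pics/s6.png

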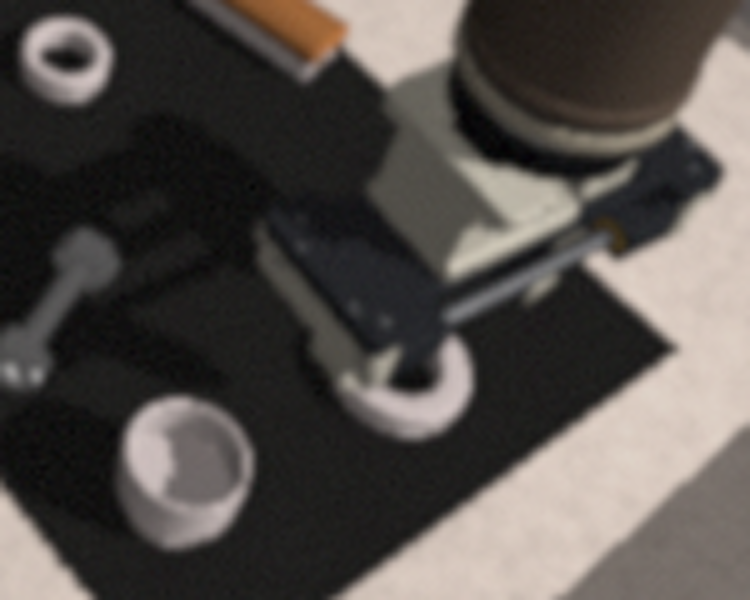

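Run:
```python
from h import *
c=get_calibration("side");P=np.linalg.inv(c["pose"]);K=c["camera_matrix"]
for p in([.597-.046*.985,-.313+.046*.17,.049],[.597,-.313,.02],[.597-.046*.985,-.313+.046*.17,.02],[.566,-.308,.02]):
    q=K@(P[:3,:3]@np.array(p)+P[:3,3]);q=q[:2]/q[2];print(((q-[310,200])*5).round())
```

```text
[340. 367.]
[402. 359.]
[324. 399.]
[350. 387.]
```

```bash
python3 -m handwheel '[[1,0.015,-0.001,0,0,0,0],[1,0.015,0,0,0,0,0],[1,0.01,0,0,0,0,0],[1,0.001,0,0,0,0,0],[0.8,0,0,0,0,0,0],[0.6,0,0,0,0,0,0],[0.55,0,0,0,0,0,0],[0.55,0,0,0,0,0,0],[0.55,0,0,0,0,0,0]]'
python3 -m handwheel '[[0.55,-0.01,0,0,0,0,0],[0.55,-0.03,0,0,0,0,0],[0.55,-0.03,0,0,0,0,0],[0.55,-0.03,0,0,0,0,0],[0.55,-0.03,0,0,0,0,0],[0.55,0,0,0,0,0,0],[0.55,0,0,0,0,0,0]]'
python3 -c "
from h import *
plan(.5505,.174,.11,np.radians(-9.8))"
```

```text
clock: 21.15
position: [0.597, -0.3136, 0.0067]
ee_rot: [1.335, 1.123, -1.335]
force: [1.2, 0.5, 2.5]
width: 0.659
clock: 21.85
position: [0.5971, -0.3137, 0.1376]
ee_rot: [1.335, 1.121, -1.334]
force: [-0.6, 0.4, -0.6]
width: 0.66
t 21.85 pos [ 0.5971 -0.3137  0.1376] x-axis [ 0.002 -0.    -1.   ] jaw -9.9 shift [ 0.0273 -0.1295 -0.4725] turn -0.001 w 0.66 F [-0.6  0.4 -0.6] j [-0.1   0.72  0.85  1.59 -0.59  1.1   0.73]
```

```bash
python3 -m handwheel '[[0.55,0,-0.0125,-0.0455,0,0,0],[0.55,0,-0.0125,-0.0455,0,0,0],[0.55,0,-0.0125,-0.0455,0,0,0],[0.55,0,-0.0125,-0.0455,0,0,0],[0.55,0,-0.0125,-0.0455,0,0,0],[0.55,0,-0.0125,-0.0455,0,0,0],[0.55,0,-0.0125,-0.0455,0,0,0],[0.55,0,-0.0125,-0.0455,0,0,0],[0.55,0,-0.0125,-0.0455,0,0,0],[0.55,0,-0.012,-0.0455,0,0,0]]'
python3 -m handwheel '[[0.55,0,-0.004,-0.017,0,0,0],[0.55,0.015,0,0,0,0,0],[0.55,0.015,0,0,0,0,0],[0.55,0.01,0,0,0,0,0],[0.55,0,0,0,0,0,0],[0.55,0,0,0,0,0,0]]'
python3 - <<'E'
from h import *
plan(.5505,.174,.028,np.radians(-9.8))
im,d=get_image("side");cv2.imwrite("pics/s7.png",cv2.resize(im[100:220,170:320],None,fx=5,fy=5,interpolation=2))
E
```

```text
clock: 22.85
position: [0.5508, 0.158, 0.1356]
ee_rot: [1.334, 1.124, -1.336]
force: [0.7, -0.4, -1.1]
width: 0.658
clock: 23.45
position: [0.5511, 0.1719, 0.0963]
ee_rot: [1.336, 1.121, -1.337]
force: [0.6, 0.4, -0.2]
width: 0.656
t 23.45 pos [0.5511 0.1719 0.0963] x-axis [-0.001 -0.001 -1.   ] jaw -10.0 shift [ 0.0683 -0.001  -0.002 ] turn -0.003 w 0.656 F [ 0.6  0.4 -0.2] j [-0.99  0.65  0.91  1.89 -0.64  0.93  0.05]
```

View pics/s7.png

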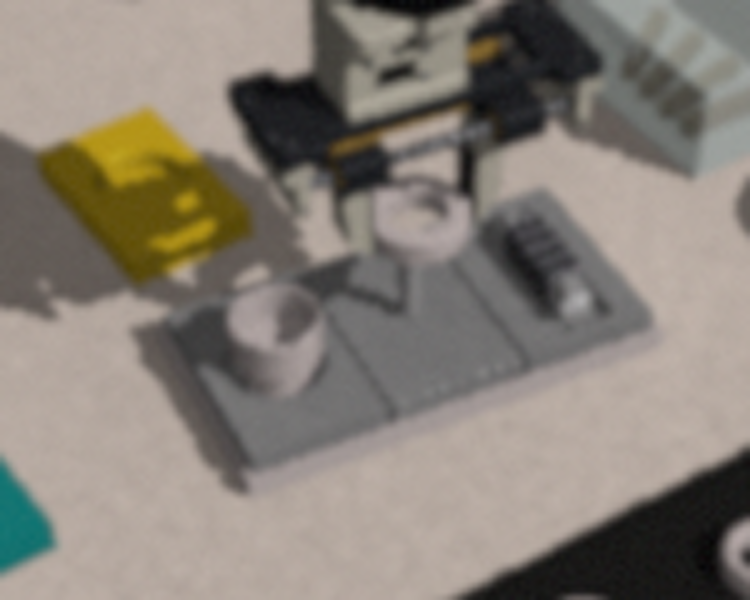

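The ring is level over the post at (420,220), but with the jaws along x the fingers would open close to the cup. I'll turn the jaws about 90° first.

```bash
python3 -m handwheel '[[0.55,0,-0.001,-0.002,-0.149,0,0],[0.55,0,0,0,-0.149,0,0],[0.55,0,0,0,-0.149,0,0],[0.55,0,0,0,-0.149,0,0],[0.55,0,0,0,-0.149,0,0],[0.55,0,0,0,-0.149,0,0],[0.55,0,0,0,-0.149,0,0],[0.55,0,0,0,-0.149,0,0],[0.55,0,0,0,-0.149,0,0],[0.55,0,0,0,-0.149,0,0]]'
python3 -m handwheel '[[0.55,0,0,0,0,0,0],[0.55,0,0,0,0,0,0]]'
python3 -c "
from h import *
plan(.5505,.174,.0285,np.radians(80))"
```

```text
clock: 24.5
position: [0.551, 0.175, 0.0972]
ee_rot: [0.195, 1.561, -0.194]
force: [0.6, -0.9, -0.8]
width: 0.659
clock: 24.7
position: [0.5508, 0.1752, 0.0969]
ee_rot: [0.203, 1.561, -0.202]
force: [-0.2, -0.4, -1.2]
width: 0.656
t 24.7 pos [0.5508 0.1752 0.0969] x-axis [ 0.001  0.001 -1.   ] jaw 75.2 shift [ 0.0684 -0.0013 -0.    ] turn -0.084 w 0.656 F [-0.2 -0.4 -1.2] j [-0.74  0.53  0.49  1.87 -0.33  0.83  1.23]
```

```bash
python3 -m handwheel '[[0.55,0.015,-0.001,0,-0.08,0,0],[0.55,0.015,0,0,0,0,0],[0.55,0.015,0,0,0,0,0],[0.55,0.012,0,0,0,0,0],[0.55,0.008,0,0,0,0,0],[0.55,0.0025,0,0,0,0,0],[0.55,0,0,0,0,0,0]]'
python3 -c "
from h import *
plan(.5505,.174,.0285,np.radians(80))"
```

```text
clock: 25.4
position: [0.5502, 0.1746, 0.0288]
ee_rot: [0.136, 1.567, -0.136]
force: [-0.6, -0.7, 0.2]
width: 0.661
t 25.4 pos [0.5502 0.1746 0.0288] x-axis [-0. -0. -1.] jaw 80.1 shift [ 0.0003 -0.0005  0.0004] turn 0.001 w 0.661 F [-0.6 -0.7  0.2] j [-0.69  0.62  0.41  1.91 -0.38  0.69  1.35]
```

Release, lift, then over to the small ring at (0.600, −0.081).

```bash
python3 -m handwheel '[[0.75,0,0,0,0,0,0],[0.8,0,0,0,0,0,0],[0.8,0,0,0,0,0,0],[0.8,-0.01,0,0,0,0,0],[0.8,-0.03,0,0,0,0,0],[0.8,-0.04,0,0,0,0,0],[0.8,-0.04,0,0,0,0,0],[0.8,0,-0.03,0.01,0,0,0],[0.8,0,-0.04,0.01,0,0,0],[0.8,0,-0.04,0,0,0,0]]'
python3 -m handwheel '[[0.8,0,-0.04,0,0,0,0],[0.8,0,-0.04,0,0,0,0],[0.8,0,-0.04,0,0,0,0],[0.8,0,-0.02,0,0,0,0],[0.8,0,0,0,0,0,0],[0.8,0,0,0,0,0,0]]'
python3 - <<'E'
from h import *
plan(.600,-.081,.05,np.radians(80))
im,d=get_image("top");W=cloud("top",d);H=W[...,2]
m=(np.hypot(W[...,0]-.5505,W[...,1]-.174)<.045)&(H>.034)&(H<.05);print("wide",m.sum(),cv2.minEnclosingCircle(W[...,:2][m].astype(np.float32)),np.median(H[m]))
cv2.imwrite("pics/t3.png",cv2.resize(im[85:215,150:410],None,fx=3,fy=3,interpolation=2))
E
```

```text
clock: 26.4
position: [0.5521, 0.0617, 0.1503]
ee_rot: [0.135, 1.564, -0.135]
force: [0.7, -1.4, 0.3]
width: 0.8
clock: 27.0
position: [0.527, -0.075, 0.1495]
ee_rot: [0.137, 1.566, -0.136]
force: [0.6, 0.4, 0.4]
width: 0.801
t 27.0 pos [ 0.527  -0.075   0.1495] x-axis [ 0.001  0.001 -1.   ] jaw 80.0 shift [0.0996 0.0066 0.0729] turn 0.001 w 0.801 F [0.6 0.4 0.4] j [-0.36  0.39  0.54  1.93 -0.26  0.89  1.71]
wide 282 ((0.5515416264533997, 0.1727614849805832), 0.03120126575231552) 0.04101089469867125
```

View pics/t3.png

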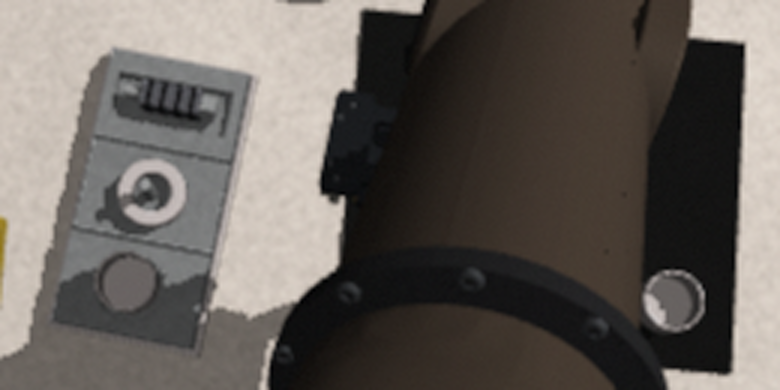

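The wide ring lies flat round the post at (152,192), the bolt is in the trough and the cup (shaded) is in the well. Next is the small ring.

```bash
python3 -m handwheel '[[0.8,0,0.003,0.036,0,0,0],[0.8,0,0.0035,0.037,0,0,0],[0.8,0.03,0,0,0,0,0],[0.8,0.04,0,0,0,0,0],[0.8,0.03,0,0,0,0,0],[0.8,0,0,0,0,0,0],[0.8,0,0,0,0,0,0]]'
python3 - <<'E'
from h import *
plan(.600,-.081,.0075,np.radians(80))
im,d=get_image("side");cv2.imwrite("pics/s8.png",cv2.resize(im[150:270,260:410],None,fx=4,fy=4,interpolation=2))
E
```

```text
clock: 27.75
position: [0.6001, -0.08, 0.0493]
ee_rot: [0.135, 1.567, -0.134]
force: [0.3, -1.0, 0.9]
width: 0.8
t 27.75 pos [ 0.6001 -0.08    0.0493] x-axis [-0.001  0.    -1.   ] jaw 80.2 shift [ 0.0418 -0.001   0.0001] turn 0.003 w 0.8 F [ 0.3 -1.   0.9] j [-0.27  0.63  0.46  1.83 -0.39  0.77  1.8 ]
```

View pics/s8.png

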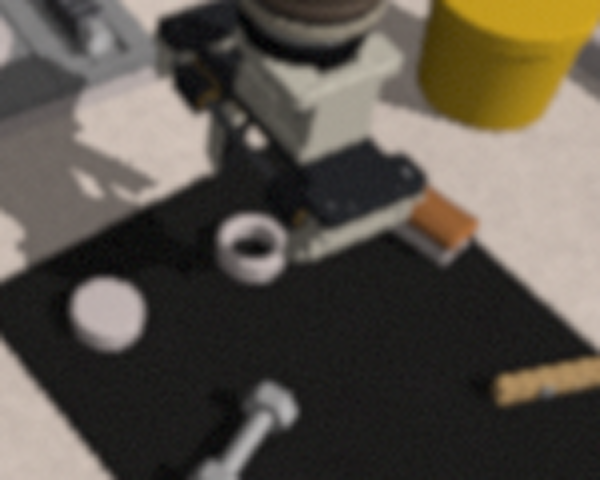

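The jaws straddle the small ring at (252,248), and the cap (108,315) is well clear.

```bash
python3 -m handwheel '[[0.8,0.015,-0.001,0,0,0,0],[0.8,0.015,0,0,0,0,0],[0.8,0.01,0,0,0,0,0],[0.8,0.0015,0,0,0,0,0],[0.6,0,0,0,0,0,0],[0.4,0,0,0,0,0,0],[0.4,0,0,0,0,0,0],[0.4,0,0,0,0,0,0],[0.4,0,0,0,0,0,0]]' 12
python3 -m handwheel '[[0.4,-0.01,0,0,0,0,0],[0.4,-0.03,0,0,0,0,0],[0.4,-0.03,0,0,0,0,0],[0.4,-0.03,0,0,0,0,0],[0.4,-0.03,0,0,0,0,0],[0.4,0,0,0,0,0,0],[0.4,0,0,0,0,0,0]]'
python3 -c "
from h import *
plan(.5508,.1738,.1,np.radians(80))"
```

```text
clock: 28.7
position: [0.6, -0.0822, 0.0078]
ee_rot: [0.136, 1.566, -0.136]
force: [-0.6, 0.3, 2.5]
width: 0.498
clock: 29.4
position: [0.6, -0.0821, 0.1385]
ee_rot: [0.136, 1.565, -0.135]
force: [-0.2, 0.5, -0.1]
width: 0.503
t 29.4 pos [ 0.6    -0.0821  0.1385] x-axis [ 0.002  0.    -1.   ] jaw 80.1 shift [ 0.0385  0.2436 -0.0926] turn 0.002 w 0.503 F [-0.2  0.5 -0.1] j [-0.31  0.52  0.53  1.76 -0.31  0.94  1.74]
```

```bash
python3 -m handwheel '[[0.4,0,0.03,-0.0115,0,0,0],[0.4,0,0.035,-0.0135,0,0,0],[0.4,0,0.035,-0.0135,0,0,0],[0.4,0,0.035,-0.0135,0,0,0],[0.4,0,0.035,-0.0135,0,0,0],[0.4,0,0.035,-0.0135,0,0,0],[0.4,0,0.025,-0.009,0,0,0],[0.4,0,0.0136,-0.0046,0,0,0],[0.4,0,0,0,0,0,0],[0.4,0,0,0,0,0,0]]'
python3 -m handwheel '[[0.4,0.02,0,0,0,0,0],[0.4,0.015,0,0,0,0,0],[0.4,0,0,0,0,0,0],[0.4,0,0,0,0,0,0]]'
python3 - <<'E'
from h import *
plan(.5508,.1738,.046,np.radians(80))
im,d=get_image("side");cv2.imwrite("pics/s9.png",cv2.resize(im[100:220,170:320],None,fx=5,fy=5,interpolation=2))
E
```

```text
clock: 30.4
position: [0.5505, 0.172, 0.1371]
ee_rot: [0.136, 1.567, -0.138]
force: [0.2, -0.4, -0.1]
width: 0.503
clock: 30.8
position: [0.5508, 0.1718, 0.1027]
ee_rot: [0.137, 1.567, -0.138]
force: [0.5, -0.0, -0.2]
width: 0.5
t 30.8 pos [0.5508 0.1718 0.1027] x-axis [-0.    -0.001 -1.   ] jaw 79.9 shift [ 0.0567  0.002  -0.0003] turn -0.001 w 0.5 F [ 0.5 -0.  -0.2] j [-0.74  0.52  0.5   1.86 -0.32  0.84  1.31]
```

View pics/s9.png

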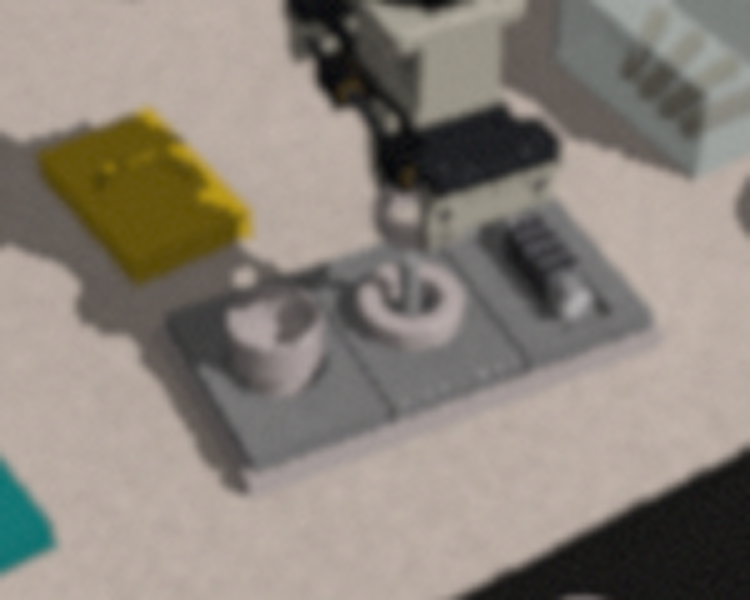

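The small ring is held above the post and the wide ring is flat at (410,300). I'll thread the small one on.

```bash
python3 -m handwheel '[[0.4,0.01,0.002,0,0,0,0],[0.4,0.015,0,0,0,0,0],[0.4,0.015,0,0,0,0,0],[0.4,0.01,0,0,0,0,0],[0.4,0.006,0,0,0,0,0],[0.4,0,0,0,0,0,0],[0.4,0,0,0,0,0,0]]'
python3 -c "
from h import *
plan(.5508,.1738,.046,np.radians(80))"
```

```text
clock: 31.55
position: [0.5509, 0.1756, 0.0465]
ee_rot: [0.136, 1.566, -0.136]
force: [0.5, -1.0, 0.6]
width: 0.503
t 31.55 pos [0.5509 0.1756 0.0465] x-axis [ 0. -0. -1.] jaw 80.1 shift [ 0.0005 -0.0018  0.0002] turn 0.001 w 0.503 F [ 0.5 -1.   0.6] j [-0.71  0.6   0.45  1.9  -0.38  0.73  1.35]
```

```bash
python3 -m handwheel '[[0.4,0.0005,-0.0015,0,0,0,0],[0.55,0,0,0,0,0,0],[0.65,0,0,0,0,0,0],[0.65,0,0,0,0,0,0],[0.65,-0.01,0,0,0,0,0],[0.65,-0.03,0,0,0,0,0],[0.65,-0.04,0,0,0,0,0],[0.65,-0.04,0,0,0,0,0],[0.65,-0.03,0,0,0,0,0],[0.65,0,-0.03,0,0,0,0]]'
python3 -m handwheel '[[0.65,0,-0.04,0,0,0,0],[0.65,0,-0.04,0,0,0,0],[0.65,0,-0.04,0,0,0,0],[0.65,0,-0.04,0,0,0,0],[0.65,0,-0.04,0,0,0,0],[0.65,0,-0.02,0,0,0,0],[0.65,0,0,0,0,0,0],[0.65,0,0,0,0,0,0]]'
python3 - <<'E'
from h import *
im,d=get_image("top");W=cloud("top",d);H=W[...,2];r=np.hypot(W[...,0]-.5508,W[...,1]-.1738)
for n,a,b,R_ in(("wide",.034,.05,.045),("small",.05,.0625,.035)):
    m=(r<R_)&(H>a)&(H<b);print(n,m.sum(),cv2.minEnclosingCircle(W[...,:2][m].astype(np.float32)),np.median(H[m]).round(4))
m=(np.hypot(W[...,0]-.467,W[...,1]-.19)<.04)&(H>.045);print("cup",cv2.minEnclosingCircle(W[...,:2][m].astype(np.float32)),np.percentile(H[m],[5,50,95]).round(4))
m=(np.hypot(W[...,0]-.639,W[...,1]-.159)<.058)&(H>.029);rr=cv2.minAreaRect(W[...,:2][m].astype(np.float32));print("bolt",rr,np.percentile(H[m],95))
i2,_=get_image("side")
cv2.imwrite("pics/f.png",np.hstack([cv2.resize(im[90:210,160:400],(400,400*120//240),interpolation=2).repeat(1,0),cv2.resize(i2[110:310,170:450],(280,200),interpolation=2)]))
cv2.imwrite("pics/f.png",np.vstack([cv2.resize(im[90:215,155:405],(600,300),interpolation=2),cv2.resize(i2[110:335,170:450],(600,300),interpolation=2)]))
print(observe()["position"])
E
```

```text
clock: 32.55
position: [0.548, 0.1489, 0.2007]
ee_rot: [0.135, 1.56, -0.127]
force: [1.1, -0.5, -0.1]
width: 0.652
clock: 33.35
position: [0.5076, -0.072, 0.1965]
ee_rot: [0.137, 1.566, -0.136]
force: [-0.2, 0.6, 1.0]
width: 0.65
wide 183 ((0.5516048073768616, 0.17190170288085938), 0.030742822214961052) 0.0413
small 137 ((0.5514473915100098, 0.17185871303081512), 0.023026397451758385) 0.0569
cup ((0.46758878231048584, 0.1890259087085724), 0.02686411328613758) [0.0473 0.0576 0.0608]
bolt ((0.6375048756599426, 0.16423840820789337), (0.09394386410713196, 0.07245577126741409), 72.24353790283203) 0.04652129160778536
[ 0.50779679 -0.0707019   0.19613216]
```

View pics/f.png

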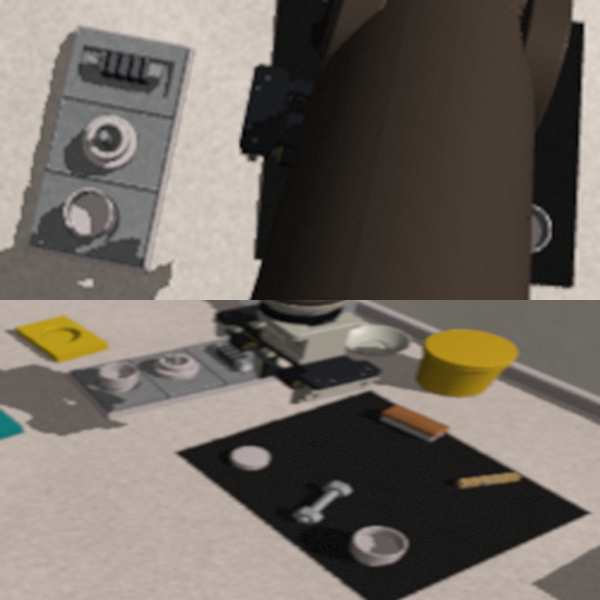

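Run:
```python
from h import *
im,d=get_image("top");W=cloud("top",d);H=W[...,2]
t=np.radians(-9.7);u=np.array([np.cos(t),np.sin(t)]);v=np.array([-u[1],u[0]]);q=W[...,:2]-[.639,.159];a=q@u;b=q@v
m=(abs(a)<.03)&(abs(b)<.06)&(H>.030)
print("a",np.percentile(a[m],[1,99]),"b",np.percentile(b[m],[1,99]),cv2.minAreaRect(np.c_[a[m],b[m]].astype(np.float32)))
print("before->now sleeve top",np.median(H[m&(H>.038)&(abs(b)<.02)]),np.percentile(H[m],[50,95]))
d0=np.load("pics/top0.npy");W0=cloud("top",d0);x,y,h=W0[...,0],W0[...,1],W0[...,2];k=(abs(x-.61)<.02)&(abs(y+.201)<.02)&(h>.02);print(np.median(h[k]))
```

```text
a [-0.01088955  0.01569406] b [-0.04179976  0.04353196] ((0.007246555760502815, 0.0013087838888168335), (0.0877065435051918, 0.03683359548449516), 89.07858276367188)
before->now sleeve top 0.04442156475073922 [0.04318693 0.04645484]
0.029669733712366808
```

```bash
python3 -c "
from cell import *
print(sign_off())"
```

```text
the job is handed in; nothing more can be done
None
```

All four parts are in the caddy and I handed the job in at about 33.5 s of the 112 s allowed. Sign-off reports no verdict, so the figures below are my own last camera checks.

| Part | Where it ended up | Limit |
|---|---|---|
| Top cup | upright in the well, about 2.5 mm off centre, rim at about 59 mm as expected | 13 mm |
| Transit bolt | on the trough floor, about 2 mm off across and along, about 1° off (sleeve top 44.4 mm) | 12 mm across, 15 mm along |
| Wide ring | flat on the insert, about 2 mm from the post, top at 41 mm | 15 mm |
| Small ring | flat on the wide ring, about 2 mm from the post, top at 57 mm | 14 mm |

- **Parts that stay:** In the last side view, the lower cup, plain bolt and cap look where they started. I did not measure their positions at the end.
- **Checks that failed:** Three depth fits did not work. One was for the lower cup, which the arm hid and which I did not repeat. The other two were for the bolt, both spoiled by neighbouring parts; I redid that one with a tighter crop.
- **Extra moves:** At the trough I turned the gripper back half a turn because joint 7 was close to its limit. Before lowering the wide ring I turned the jaws about 90° to keep the fingers clear of the cup.

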